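# Tip a printed vase over the step and seat its mouth on the curing lamp

## Task

The square resin vase must be cured inside: push it up to the stand's low step, tip it over the step by pushing high so that it lies on its side on the metal plate with its mouth towards the lamp, then push it along by its foot until its mouth presses on the lamp's sprung collar with about 8 newtons, hold that for a second and leave it lying there against the collar. The resin is still soft, so only push, never lift the vase, and never push it with more than 14 newtons; leave the other things on the counter where they are.

Things in the scene. Friction and masses are not known exactly. Their poses are not given: they have to be found in the camera images.
- stand: Fixed aluminium curing stand. Origin on the counter at the middle of the low step: +x from the step over the raised plate to the lamp, y along the step, z up. x < 0: lane (see it). At x = 0 the step, 9 mm high, square edge. x = 0 to 275 mm: bare metal plate, 110 mm wide, top 12 mm above the counter, no side walls, friction about 0.6.
- lane: Grey slick-film lane of the stand, same frame as the stand: from the step 95 mm back to x = -95 mm, 110 mm wide, top 3 mm above the counter. Friction only about 0.14: the standing vase slides on it, however high it is pushed, until it meets the step.
- vase: White square resin vase, 52 x 52 mm, 104 mm tall, straight sides, open mouth, 150 to 310 g. Origin: centre of its underside (foot), z to its mouth. Starts standing on the lane, 3 to 32 mm short of the step, x side facing it within 9 degrees. Its rim is then 107 mm above the counter; lying on the plate its upper side is at 64 mm and its foot end at first overhangs the lane by about 10 mm.
- vase_toe (a point): Point on the vase: middle of the bottom edge of its foot on the side that faces the step at the start.
- vase_mouth (a point): Point on the vase: centre of its mouth, in the plane of the rim, 104 mm from the foot.
- lamp: White lamp on the plate's far end, frame as the stand's. Housing 104 mm high, from x = 186 mm. Before it a dark rubber collar: flat face 58 mm wide, 14 to 66 mm above the counter. Its tube is drawn out by hand by an amount NOT measured: the face is at x = 112 to 152 mm, found only by feel. The tube does not yield; the collar is sprung, 6 N per mm, damped, 5 mm travel to a hard end.
- tweezers: Steel tweezers, 126 mm long, lying on the counter on the robot's side of the stand. Bystander.
- figurine: Small white turned figurine, 36 mm wide, 62 mm tall, beyond the stand. Bystander.
- round_vase: White round vase model, 80 mm wide, 130 mm tall. Bystander.
- wash_bottle: Clear bottle, 66 mm wide, 170 mm tall. Bystander.
- jar: Amber glass jar, 60 mm wide, 75 mm tall. Bystander.
- scraper: Scraper with a black handle, 200 mm long, lying on the counter. Bystander.
Things that resemble listed ones, but are neither listed nor needed, are in the scene too. What is shaped like the vase but green or purple is not meant.

How it is judged:
By the outcome, as a careful person would: the job done as asked, in the order asked, and still so for the second after the job is handed in, with the robot touching nothing.
It also fails if it takes over 58 s, if anything falls off the work surface, if the arm or the gripper's body presses on something with over 40 N, if the wrist force passes 120 N, or if a joint passes its speed limit or range.

## Robot

A 6-joint arm with a two-finger parallel gripper is mounted at the origin on the work surface. World frame = base frame: x ahead of the robot, y to its left, z up, the work surface at z = 0. Lengths are in m, angles in rad, forces in N, time in s.
With the tool pointing down it reaches from about 0.375 to 0.9 m from the base axis. Payload 3.1 kg.
Tool frame: the origin (TCP) lies midway between the tips of the shut fingers; the grasp point (between the pads) lies 19 mm behind it; x points along the fingers, z is the direction in which the jaws open and shut, and the axes are right-handed (so a half turn about x gives the same grasp; the last joint's range is limited). The gripper opens to 85 mm and grips with 20 to 120 N. Pads are 22 mm wide; open, the fingers measure 114 mm over their backs; the gripper's body (76 mm by 85 mm) begins 54 mm behind the grasp point. The pads swing forward as they close: fully open they stand 13 mm farther back than shut.
Start: joints at [-1.427, 0.527, 1.433, -0, 1.181, -0.178], TCP at [0.198, -0.593, 0.231] pointing down, gripper open.
Joint ranges: [-3.08, 3.08], [-0.75, 2.2], [0.22, 2.44], [-1.43, 4.57], [0, 2.65], [-2.85, 2.85]. Speed limits (rad/s): [2.79, 2.79, 3.14, 3.14, 3.14, 3.14].

## Interface

Orientations are given as a unit quaternion [x, y, z, w].
In Python, from station import status, snapshot, camera_params, ticket gives the robot as it stands.
- The arm moves only by the tool arm_command, never from a script. Its argument "series" is a list that holds one entry, the list of rows, each a list of 4 numbers: the shift along the tool's x, y, z in mm, then the turn about the tool's x in rad. A call has 1 to 10 rows; each row shifts and turns the commanded pose from where the row before left it, along the tool's axes as they then stand; what a row does not reach is not made up. A row lasts 1/10 s, in which the tool goes at most 50 mm and 8.59 degrees, less where a joint would pass 70% of its speed; a pose out of reach is approached as far as the arm can. A call is refused whole if a number of a shift passes 50 or a number of a turn 0.15, either way. A call with a gripper value outside its range is refused whole. "jaw" is the opening in per cent of the stroke, from 0 (shut) to 100 (fully open), set as the call begins (left out, the last holds). The fingers move at their own pace and stop on an object; "force" is the grip in N (left out, the last holds). Time passes only in rows, so rows that do not move let the fingers close. It gives the time, the measured TCP pose, the force and the opening at its end, in the units of the state.
- status.sense(): the state, without advancing time (a new reading comes with each control period).
- snapshot(name): name is "scene" or "top" or "wrist"; returns the picture (420x560x3 uint8, red, green, blue); there is no depth.
- camera_params(name): a dict with "fovy" (degrees; the focal length in pixels is half the picture's height over the tangent of half this angle, whatever the lens; pixels are square), "cx", "cy" (the principal point, pixels), "extrinsics" (4x4, takes a point from camera to world coordinates); the wrist camera has in their place "mount" (4x4, takes a point from camera to tool coordinates, whose origin is the TCP and whose axes are the tool frame's). Camera axes: x right, y down, z forward; pixel columns grow to the right and rows downward; lengths in m; the calibration is good to about 2 mm. A picture is of the moment at which its call begins: read the wrist's pose just before it. camera_params takes no time and is no camera call.
- ticket.sign_off(): hands the job in, once; it reports no verdict.
The state is a dict: "t": time; "q": joint angles; "qd": joint speeds; "tau": joint torques, N m; "tcp_pos": TCP position; "tool_rot": TCP orientation; "force": force on the tool from outside, world axes, zero at the start; "ft_torque": the same for the moment, N m; "finger_gap": opening from 0.0 (shut) to 1.0 (fully open).
Only numpy, scipy, OpenCV 4.12 (cv2) and the standard library are available. Lean on these libraries where they do the work, as an engineer would, in place of code of your own. Each camera call takes 0.05 s, during which the arm holds its last target. There are 200 camera calls.

## Working session

There is one attempt and no reset: what is moved stays moved. The work goes in short steps, Python scripts to look and compute and a tool call to move; the robot and the scene stay as the last step left them, time stands still between calls to the robot, and variables do not carry over. Pictures are saved under pics/ and viewed, about 8 in all and at most 12, crops included, and the job is handed in when it is done.

Besides the shell and the picture viewer there is one more tool, called as a command line: name --argument value ..., lists and objects as JSON in quotes. arm_command: Moves the arm, as the interface text tells. Its arguments: {"type":"object","properties":{"series":{"type":"array"},"jaw":{"type":"number"},"force":{"type":"number"}},"required":["series"]}

```bash
mkdir -p pics; ls
python3 - <<'E'
from station import status, snapshot, camera_params
import cv2,numpy as np
s=status.sense();print(s)
for n in("top","scene"):
    im=snapshot(n);cv2.imwrite(f"pics/{n}0.png",im[...,::-1])
    c=camera_params(n);print(n,c['fovy'],c['cx'],c['cy'],np.round(c['extrinsics'],4).tolist())
print(camera_params("wrist"))
E
```

```text
pics
{'t': 0.0, 'q': array([-1.42648353e+00,  5.28481564e-01,  1.43390743e+00, -1.47910374e-06,
        1.18141161e+00, -1.78485422e-01]), 'qd': array([-0.00031462, -0.00095231,  0.00149608, -0.0006637 , -0.00071318,
        0.00045367]), 'tau': array([ 6.89296612e-04, -4.42343223e+01, -1.78020877e+01, -2.28701210e-04,
        8.52970668e-03,  1.68166729e-06]), 'tcp_pos': array([ 0.19819396, -0.59198044,  0.23032254]), 'tool_rot': array([ 0.41371265,  0.57439394, -0.41259065,  0.57330829]), 'force': array([0.09528314, 0.53106203, 0.06782902]), 'ft_torque': array([-0.00512988,  0.0480129 ,  0.01632065]), 'finger_gap': 1.0019719656572765}
top 50.63786886444379 280.18001413905336 208.7948656110433 [[-0.0126, -0.9831, 0.1826, 0.3074], [-0.9997, 0.0158, 0.016, 0.0149], [-0.0186, -0.1824, -0.983, 1.3004], [0.0, 0.0, 0.0, 1.0]]
scene 45.90704962458487 279.03697640325356 207.58158919886552 [[-0.4712, 0.7061, -0.5286, 1.1614], [0.882, 0.3766, -0.2832, 0.3537], [-0.0008, -0.5997, -0.8002, 1.0424], [0.0, 0.0, 0.0, 1.0]]
{'fovy': 63.3635137641298, 'cx': 277.03325760586324, 'cy': 208.37553243820633, 'mount': array([[ 7.18618431e-04, -2.59206972e-01,  9.65821531e-01,
        -1.41589801e-01],
       [-5.28215921e-04, -9.65821744e-01, -2.59206636e-01,
         6.61556806e-02],
       [ 9.99999602e-01, -3.23891643e-04, -8.30974556e-04,
        -1.03316596e-03],
       [ 0.00000000e+00,  0.00000000e+00,  0.00000000e+00,
         1.00000000e+00]])}
```

View pics/top0.png

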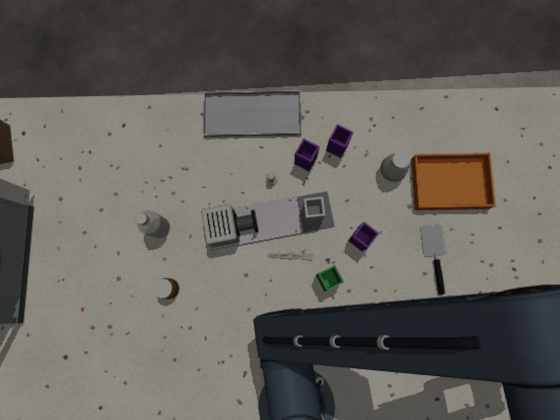

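View pics/scene0.png

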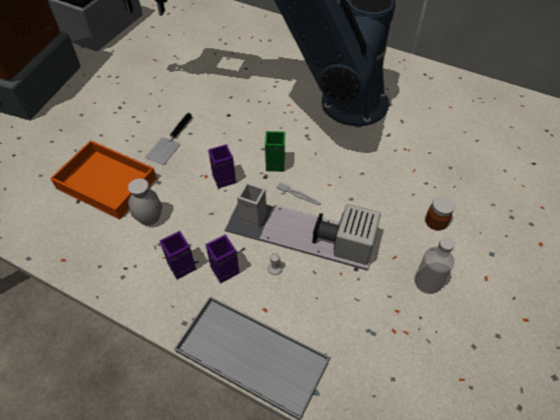

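The top view has the stand spanning (200–335, 195–245), with the lamp at (220,225) and the collar at (245,222). Vase-like candidates are white-grey (314,208), purple (306,154), (340,140) and (364,236), and green (329,278). Only the white-grey one stands on the lane, so I take that as the vase. I'll confirm it in an enlarged crop.

```bash
cat > h.py <<'E'
import numpy as np,cv2
from station import status,snapshot,camera_params
from scipy.spatial.transform import Rotation as R
def cam(n,s=None):
    c=camera_params(n);f=210/np.tan(np.radians(c['fovy']/2))
    if 'mount' in c:
        T=np.eye(4);T[:3,:3]=R.from_quat(s['tool_rot']).as_matrix();T[:3,3]=s['tcp_pos'];E=T@c['mount']
    else:E=c['extrinsics']
    return f,c['cx'],c['cy'],np.array(E)
def ray(C,u,v,z):
    f,cx,cy,E=C;d=E[:3,:3]@np.array([(u-cx)/f,(v-cy)/f,1]);o=E[:3,3]
    return o+d*(z-o[2])/d[2]
def proj(C,p):
    f,cx,cy,E=C;q=E[:3,:3].T@(np.array(p)-E[:3,3]);return q[:2]/q[2]*f+[cx,cy]
E
python3 - <<'E'
import cv2,numpy as np
a=cv2.imread('pics/top0.png')[180:260,190:350];b=cv2.imread('pics/scene0.png')[170:280,215:395]
a=cv2.resize(a,(800,400),interpolation=cv2.INTER_CUBIC)
cv2.imwrite('pics/crop0.png',a)
E
```

```text
(no output)
```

View pics/crop0.png

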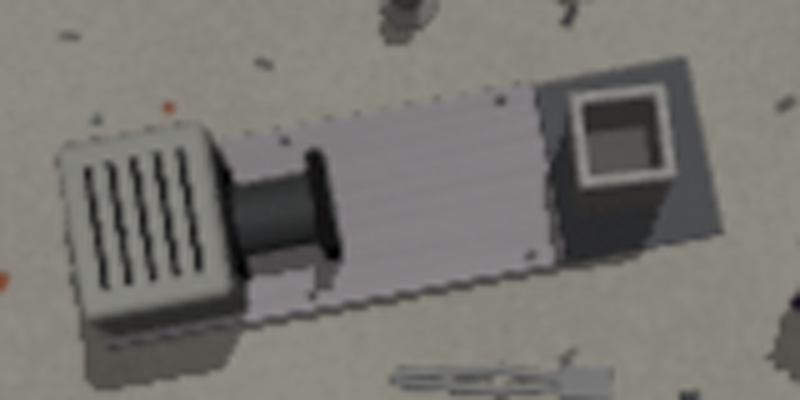

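The crop shows the white square vase with its rim centred at crop (623,136). It stands on the dark lane, with the step at about x = 545 and the collar face at about x = 335. I read the corners by eye and cast rays through them.

Run:
```python
from h import *
C=cam('top')
P=lambda x,y,z:ray(C,(x+.5)/5-.5+190,(y+.5)/5-.5+180,z)
A,B=P(687,57,.003),P(722,232,.003);s1,s2=P(535,85,.012),P(557,262,.012)
print('lane end',A,B,np.linalg.norm(A-B));print('step',s1,s2,np.linalg.norm(s1-s2))
f1,f2=P(343,300,.012),P(250,325,.012)
dx=(s1+s2-A-B)[:2];print('dir from lane',np.degrees(np.arctan2(dx[1],dx[0])), np.linalg.norm(dx)/2)
e=(A-B)[:2];print('normal of end',np.degrees(np.arctan2(e[1],e[0]))+90)
e=(s1-s2)[:2];print('normal of step',np.degrees(np.arctan2(e[1],e[0]))+90)
d=(f2-s2)[:2];print('plate edge',np.degrees(np.arctan2(d[1],d[0])))
V=np.array([P(*q,.107) for q in((570,92),(665,84),(675,177),(583,190))]);print(V.round(4),[np.linalg.norm(V[i]-V[i-1]).round(4) for i in range(4)],V.mean(0))
for a,b in((1,0),(2,3)):
    d=(V[b]-V[a])[:2];print('vase',np.degrees(np.arctan2(d[1],d[0])))
for a,b in((2,1),(3,0)):
    d=(V[b]-V[a])[:2];print('vase',np.degrees(np.arctan2(d[1],d[0]))+90)
c1,c2=P(320,152,.066),P(338,256,.066);print('collar',c1,c2)
```

```text
lane end [ 0.60034922 -0.1046575   0.003     ] [ 0.49441136 -0.12187592  0.003     ] 0.10732802606161156
step [ 0.58281936 -0.01330503  0.012     ] [ 0.47689138 -0.0241078   0.012     ] 0.1064774004100218
dir from lane 100.49953445108608 0.09617053302559576
normal of end 99.23173543465785
normal of step 95.82301830883368
plate edge 100.81062398241576
[[ 0.5583 -0.0303  0.107 ]
 [ 0.5619 -0.0825  0.107 ]
 [ 0.51   -0.0864  0.107 ]
 [ 0.5037 -0.0362  0.107 ]] [np.float64(0.0549), np.float64(0.0523), np.float64(0.052), np.float64(0.0506)] [ 0.53346697 -0.05887848  0.107     ]
vase 93.97297133679753
vase 97.25004755794373
vase 94.28287092583588
vase 96.12446174022308
collar [0.53452427 0.11026938 0.066     ] [0.47502807 0.10025446 0.066     ]
```

Run:
```python
from h import *
s=status.sense();Rm=R.from_quat(s['tool_rot']).as_matrix();print(Rm.round(3))
C=cam('top');print('purple',ray(C,364,236,.08),ray(C,306,154,.08))
O=np.array([.530,-.0187]);a=np.radians(100.3);xs=np.array([np.cos(a),np.sin(a)]);ys=np.array([-xs[1],xs[0]])
for n,p in dict(lane=[.5474,-.1133],purple=ray(C,364,236,.08)[:2],step=O,vase=[.5335,-.0589],collar=[.5048,.1053],plate=ray(C,(250.5)/5-.5+190,325.5/5-.5+180,.012)[:2],far=ray(C,(220.5)/5-.5+190,133.5/5-.5+180,.012)[:2]).items():
    d=np.array(p)-O;print(n,d@xs,d@ys)
# start target: behind vase
t=O-.11*xs+.0035*ys;print('target',t)
D=np.array([*t,.16])-s['tcp_pos'];print('tool delta mm',(Rm.T@D*1e3).round(1))
print('ang of tool y world',np.degrees(np.arctan2(Rm[1,1],Rm[0,1])))
```

```text
[[-0.     0.948  0.317]
 [ 0.002  0.317 -0.948]
 [-1.     0.    -0.002]]
purple [ 0.45423703 -0.19528071  0.08      ] [ 0.69233281 -0.04108186  0.08      ]
lane -0.09618668313153751 -0.00020491011003693702
purple -0.1601885313131422 0.1061150768242045
step 0.0 0.0
vase -0.04017798627783559 0.0037442514149099047
collar 0.12650756052469117 0.002622428281497915
plate 0.186976343285589 0.05484888104944954
far 0.1845258100985265 -0.06082244598378113
target [ 0.54622465 -0.12755316]
tool delta mm [  71.2  477.4 -330. ]
ang of tool y world 18.496168509727813
```

arm_command --series '[[[0, 38, -26.5, 0], [0, 38, -26.5, 0], [0, 38, -26.5, 0], [0, 38, -26.5, 0], [0, 38, -26.5, 0], [0, 38, -26.5, 0], [0, 38, -26.5, 0], [0, 38, -26.5, 0], [0, 38, -26.5, 0], [0, 38, -26.5, 0]]]' --jaw 25

```text
t: 1.1
tcp_pos: [0.4753, -0.219, 0.2311]
tool_rot: [0.413, 0.574, -0.413, 0.574]
force: [0.9, -0.6, -0.0]
finger_gap: 0.252
```

arm_command --series '[[[0, 33, -22, 0], [0, 33, -22, 0], [0, 31, -21, 0], [0, 0, 0, -0.142], [0, 0, 0, -0.142], [0, 0, 0, -0.142], [0, 0, 0, -0.142], [0, 0, 0, -0.142], [0, 0, 0, -0.142], [0, 0, 0, -0.142]]]'

```text
t: 2.1
tcp_pos: [0.5456, -0.1282, 0.2309]
tool_rot: [0.088, 0.702, -0.087, 0.701]
force: [-0.2, -0.1, 0.2]
finger_gap: 0.251
```

arm_command --series '[[[0, 0, 0, -0.142], [0, 0, 0, -0.142], [0, 0, 0, -0.142], [0, 0, 0, 0], [0, 0, 0, 0]]]'

```text
t: 2.6
tcp_pos: [0.5458, -0.1283, 0.231]
tool_rot: [-0.06, 0.705, 0.06, 0.704]
force: [-0.9, -0.0, 0.9]
finger_gap: 0.252
```

Run:
```python
from h import *
s=status.sense();Rm=R.from_quat(s['tool_rot']).as_matrix();print(s['t'],s['tcp_pos'],s['force'],s['finger_gap'],np.degrees(np.arctan2(Rm[1,1],Rm[0,1])),s['q'][5])
im=snapshot('wrist');cv2.imwrite('pics/w1.png',im[...,::-1])
np.savez('w1.npz',p=s['tcp_pos'],r=s['tool_rot'])
```

```text
2.6 [ 0.54576051 -0.12833105  0.23102844] [-0.9048896  -0.00467754  0.89631646] 0.2517045586563343 99.68536040545244 -0.599282600254268
```

View pics/w1.png

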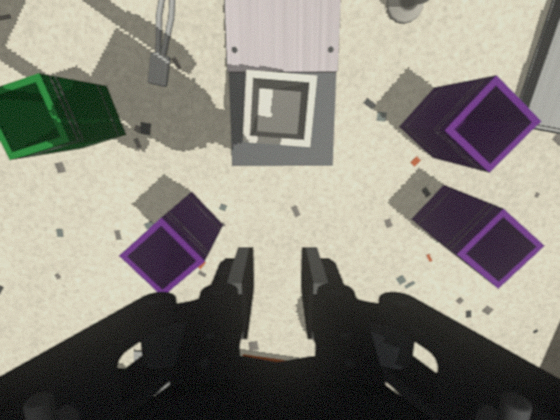

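The wrist view shows the lane at (227–336, 70–165), the step edge at row 69, the vase rim at (245–320, 70–147), and the finger tips at (247,250) and (308,250). The vase is turned a few degrees. Refining now.

Run:
```python
from h import *
d=np.load('w1.npz');s=dict(tcp_pos=d['p'],tool_rot=d['r']);C=cam('wrist',s)
g=lambda v:np.array([ray(C,u,w,z)[:2] for u,w,z in v])
L=g([(233.5,165,.003),(333,164.5,.003)]);S=g([(227,69,.012),(337,68.5,.012)])
print(L,S,np.linalg.norm(L[0]-L[1]),np.linalg.norm(S[0]-S[1]))
for a in (L,S):
    e=a[0]-a[1];print('normal',np.degrees(np.arctan2(e[1],e[0]))-90)
v=S.mean(0)-L.mean(0);print('axis',np.degrees(np.arctan2(v[1],v[0])),np.linalg.norm(v))
P=g([(226,0,.012),(338,0,.012)]);v=P.mean(0)-S.mean(0);print('axis plate',np.degrees(np.arctan2(v[1],v[0])))
V=g([(246,70,.107),(320,75,.107),(311,147,.107),(244,142,.107)]);print(V,V.mean(0),[np.linalg.norm(V[i]-V[i-1]).round(4) for i in range(4)])
a=np.radians(100);xs=np.array([np.cos(a),np.sin(a)]);ys=np.array([-xs[1],xs[0]])
O=S.mean(0);print('O',O)
for n,p in (('vase',V.mean(0)),('tcp',d['p'][:2]),('laneend',L.mean(0))):
    q=np.array(p)-O;print(n,q@xs,q@ys)
for i,j in((3,0),(2,1)):
    e=V[j]-V[i];print('vase yaw',np.degrees(np.arctan2(e[1],e[0])))
for i,j in((1,0),(2,3)):
    e=V[j]-V[i];print('vase yaw',np.degrees(np.arctan2(e[1],e[0]))-90)
```

```text
[[ 0.4966454  -0.11988321]
 [ 0.60319676 -0.10119618]] [[ 0.47840255 -0.02535507]
 [ 0.58553651 -0.00666855]] 0.10817761537451069 0.10875141273660002
normal -260.0526012853146
normal -260.1058901486572
axis 100.75284883704123 0.09621735853955528
axis plate 99.8617647197849
[[ 0.50708766 -0.03352292]
 [ 0.56094314 -0.02782776]
 [ 0.56449773 -0.0799751 ]
 [ 0.51303371 -0.08488579]] [ 0.53639056 -0.05655289] [np.float64(0.0517), np.float64(0.0542), np.float64(0.0523), np.float64(0.0517)]
O [ 0.53196953 -0.01601181]
vase -0.040692879520571906 0.002686018450259684
tcp -0.11300764116652183 0.00592256703987357
laneend -0.09620905262443244 -0.0012642299784920118
vase yaw 96.60348466305096
vase yaw 93.89949206651845
vase yaw -263.9634593458798
vase yaw -264.549347494925
```

arm_command --series '[[[46, 0, 0, 0], [47, 0, 3, 0], [47, 0, 0, 0], [0, 14, 0, 0], [0, 12, 0, 0], [0, 4, 0, 0], [0, 2, 0, 0], [0, 2, 0, 0], [0, 2, 0, 0]]]'

```text
t: 3.55
tcp_pos: [0.5442, -0.093, 0.0934]
tool_rot: [-0.062, 0.703, 0.06, 0.706]
force: [1.2, -1.3, 0.2]
finger_gap: 0.248
```

arm_command --series '[[[0, 2, 0, 0], [0, 2, 0, 0], [0, 2, 0, 0], [0, 2, 0, 0], [0, 2, 0, 0]]]'

```text
t: 4.05
tcp_pos: [0.541, -0.0825, 0.0912]
tool_rot: [-0.061, 0.705, 0.061, 0.704]
force: [-1.3, 0.3, 0.2]
finger_gap: 0.248
```

arm_command --series '[[[0, 2, 0, 0], [0, 2, 0, 0], [0, 0, 0, 0], [0, 0, 0, 0]]]'

```text
t: 4.45
tcp_pos: [0.5403, -0.0785, 0.0912]
tool_rot: [-0.061, 0.705, 0.061, 0.704]
force: [0.2, -0.8, 0.6]
finger_gap: 0.248
```

Run:
```python
from h import *
s=status.sense();print(s['t'],s['tcp_pos'],s['force'],s['finger_gap'])
a=np.radians(100);xs=np.array([np.cos(a),np.sin(a)]);print((s['tcp_pos'][:2]-[.532,-.016])@xs)
im=snapshot('scene');cv2.imwrite('pics/s2.png',cv2.resize(im[130:290,200:400,::-1],None,fx=3.5,fy=3.5,interpolation=cv2.INTER_CUBIC))
```

```text
4.45 [ 0.54026301 -0.07849261  0.09120392] [ 0.21021613 -0.81751872  0.59044748] 0.2481879624701696
-0.06297806382680632
```

View pics/s2.png

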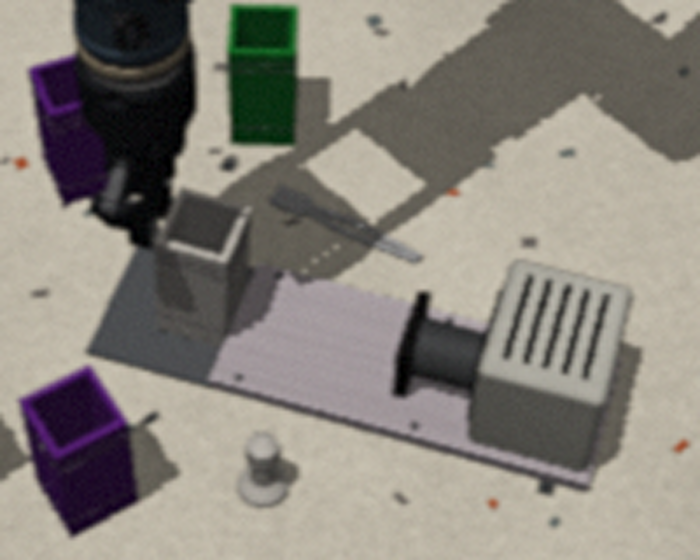

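The scene crop shows the vase upright next to the step, with its foot front at about (215,335) and the fingers behind its rim. The step may not have been reached yet, so I keep pushing high and slowly.

arm_command --series '[[[0, 2, 0, 0], [0, 2, 0, 0], [0, 2, 0, 0], [0, 2, 0, 0], [0, 2, 0, 0]]]'

```text
t: 5.0
tcp_pos: [0.5386, -0.0686, 0.0914]
tool_rot: [-0.061, 0.704, 0.061, 0.705]
force: [0.7, -0.6, 1.2]
finger_gap: 0.247
```

arm_command --series '[[[0, 2, 0, 0], [0, 2, 0, 0], [0, 2, 0, 0], [0, 2, 0, 0], [0, 2, 0, 0], [0, 2, 0, 0], [0, 0, 0, 0]]]'

```text
t: 5.7
tcp_pos: [0.5364, -0.0566, 0.0912]
tool_rot: [-0.061, 0.705, 0.061, 0.704]
force: [0.1, 0.1, 0.2]
finger_gap: 0.247
```

Run:
```python
from h import *
s=status.sense();print(s['t'],s['tcp_pos'],s['force'])
a=np.radians(100);xs=np.array([np.cos(a),np.sin(a)]);print((s['tcp_pos'][:2]-[.532,-.016])@xs)
im=snapshot('scene');cv2.imwrite('pics/s3.png',cv2.resize(im[130:290,200:400,::-1],None,fx=3.5,fy=3.5,interpolation=cv2.INTER_CUBIC))
```

```text
5.7 [ 0.53635966 -0.05658954  0.09121608] [0.14308727 0.09644699 0.1665091 ]
-0.040729938551711795
```

View pics/s3.png

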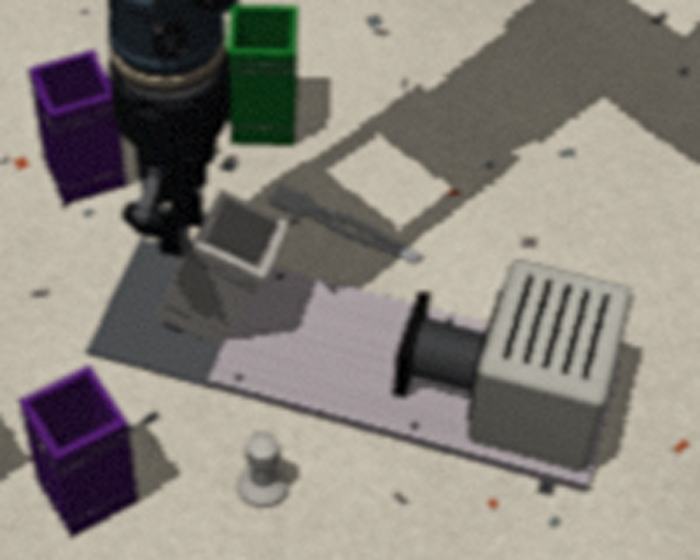

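The vase is now tilting over the step, with its mouth at (240,235) turned towards the lamp. Continuing.

arm_command --series '[[[0, 2, 0, 0], [0, 2, 0, 0], [0, 2, 0, 0], [0, 2, 0, 0], [0, 2, 0, 0], [0, 2, 0, 0], [0, 2, 0, 0], [0, 2, 0, 0], [0, 2, 0, 0], [0, 2, 0, 0]]]'

```text
t: 6.75
tcp_pos: [0.533, -0.037, 0.0912]
tool_rot: [-0.061, 0.705, 0.061, 0.704]
force: [-0.3, 0.0, 0.4]
finger_gap: 0.252
```

arm_command --series '[[[0, 2, 0, 0], [0, 2, 0, 0], [0, 2, 0, 0], [0, 2, 0, 0], [0, 2, 0, 0], [0, 0, 0, 0], [0, 0, 0, 0], [0, 0, 0, 0]]]'

```text
t: 7.55
tcp_pos: [0.5315, -0.0275, 0.0913]
tool_rot: [-0.061, 0.704, 0.061, 0.705]
force: [0.5, -0.5, -0.4]
finger_gap: 0.251
```

Run:
```python
from h import *
s=status.sense();print(s['t'],s['tcp_pos'],s['force'])
a=np.radians(100);xs=np.array([np.cos(a),np.sin(a)]);print((s['tcp_pos'][:2]-[.532,-.016])@xs)
im=snapshot('scene');cv2.imwrite('pics/s4.png',cv2.resize(im[130:290,200:400,::-1],None,fx=3.5,fy=3.5,interpolation=cv2.INTER_CUBIC))
```

```text
7.55 [ 0.53151509 -0.02747505  0.09132839] [ 0.51221381 -0.49597251 -0.35889671]
-0.011216518792662937
```

View pics/s4.png

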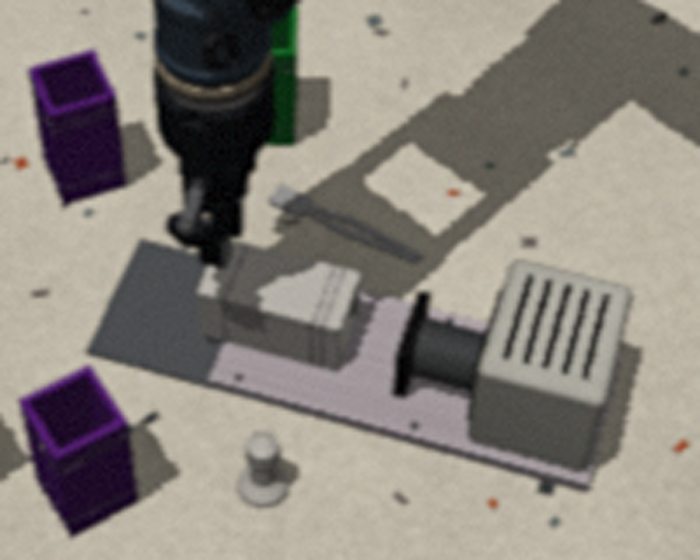

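The vase lies on its side on the plate, spanning (200–360, 240–365), with its mouth towards the collar. Its foot end slightly overhangs the lane. Backing off behind the foot and checking alignment with the wrist camera.

arm_command --series '[[[0, -15, 0, 0], [0, -20, 0, 0], [0, -10, 0, 0], [0, 0, 0, 0]]]'

```text
t: 8.0
tcp_pos: [0.54, -0.0738, 0.0914]
tool_rot: [-0.06, 0.704, 0.06, 0.705]
force: [0.1, -0.0, 0.3]
finger_gap: 0.247
```

Run:
```python
from h import *
s=status.sense();print(s['t'],s['tcp_pos'],s['force'])
im=snapshot('wrist');cv2.imwrite('pics/w2.png',im[...,::-1])
np.savez('w2.npz',p=s['tcp_pos'],r=s['tool_rot'])
```

```text
8.0 [ 0.53996785 -0.07383988  0.09136884] [ 0.08041916 -0.03084211  0.26232905]
```

View pics/w2.png

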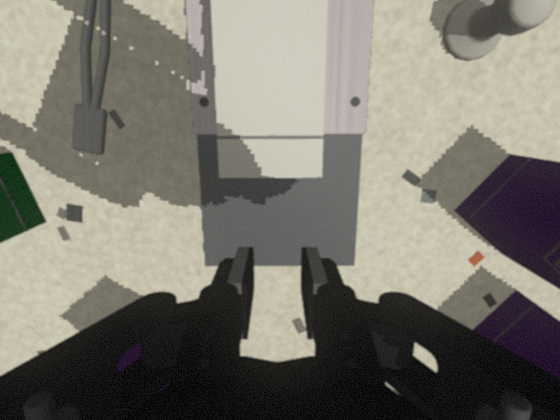

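The wrist view shows the lying vase with its foot edge at row 178, columns 218–323. It is square to the stand and about 3 mm left of the tool axis (column 277). I shift 3 mm to suit, go down and approach the foot.

arm_command --series '[[[35, 0, -3, 0], [34, 0, 0, 0], [0, 15, 0, 0], [0, 10, 0, 0], [0, 0, 0, 0], [0, 0, 0, 0], [0, 0, 0, 0]]]'

```text
t: 8.75
tcp_pos: [0.533, -0.0477, 0.0237]
tool_rot: [-0.061, 0.703, 0.061, 0.705]
force: [-0.1, 0.5, 0.3]
finger_gap: 0.252
```

arm_command --series '[[[0, 1.5, 0, 0], [0, 1.5, 0, 0], [0, 1.5, 0, 0], [0, 1.5, 0, 0], [0, 1.5, 0, 0], [0, 1.5, 0, 0]]]'

```text
t: 9.35
tcp_pos: [0.531, -0.0392, 0.0225]
tool_rot: [-0.061, 0.704, 0.06, 0.705]
force: [0.4, -3.0, 1.0]
finger_gap: 0.248
```

arm_command --series '[[[0, 1, 0, 0], [0, 1, 0, 0], [0, 1, 0, 0], [0, 1, 0, 0], [0, 1, 0, 0]]]'

```text
t: 9.85
tcp_pos: [0.5298, -0.0339, 0.0224]
tool_rot: [-0.061, 0.704, 0.061, 0.705]
force: [0.0, -4.2, 3.5]
finger_gap: 0.246
```

arm_command --series '[[[0, 1, 0, 0], [0, 1, 0, 0], [0, 1, 0, 0], [0, 1, 0, 0], [0, 1, 0, 0]]]'

```text
t: 10.35
tcp_pos: [0.5288, -0.0289, 0.0224]
tool_rot: [-0.061, 0.704, 0.061, 0.705]
force: [1.0, -4.3, 2.6]
finger_gap: 0.25
```

Run:
```python
from h import *
for i in range(3):
    s=status.sense();print(s['t'],s['tcp_pos'],s['force'],s['ft_torque'])
    im=snapshot('scene')
a=np.radians(100);xs=np.array([np.cos(a),np.sin(a)]);print((s['tcp_pos'][:2]-[.532,-.016])@xs)
cv2.imwrite('pics/s5.png',cv2.resize(im[170:270,220:360,::-1],None,fx=5,fy=5,interpolation=cv2.INTER_CUBIC))
```

```text
10.35 [ 0.52875438 -0.0288922   0.02237836] [ 1.04261786 -4.32558752  2.59297711] [-0.42762172 -0.05100157  0.00391846]
10.4 [ 0.52865561 -0.02871336  0.02234931] [ 0.87150671 -3.03771053  3.76057973] [-0.41635163 -0.10331552 -0.02648181]
10.45 [ 0.52866832 -0.02872975  0.02233452] [ 0.18127561 -2.83959661  3.47675546] [-0.34046085 -0.11949154 -0.03687222]
-0.011957816642383684
```

View pics/s5.png

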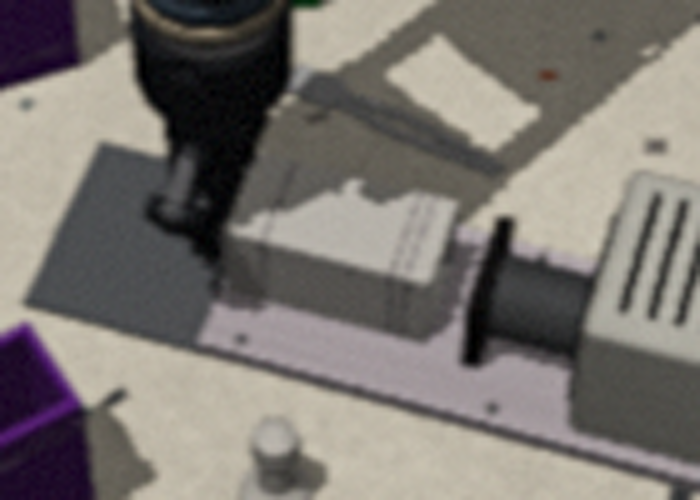

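The vase lies flat on the plate with its foot at the step line (about (215,290)), and its mouth is roughly 10–15 mm short of the collar. The upward force on the tool suggests the finger knuckles are bearing on the foot's upper edge. I back off, raise the tool and push with the tips.

arm_command --series '[[[0, -5, 0, 0], [-14, 0, 0, 0], [0, 0, 0, 0], [0, 0, 0, 0]]]'

```text
t: 10.9
tcp_pos: [0.5295, -0.0337, 0.0368]
tool_rot: [-0.061, 0.704, 0.061, 0.705]
force: [-0.0, -0.8, -0.3]
finger_gap: 0.247
```

arm_command --series '[[[0, 2, 0, 0], [0, 1, 0, 0], [0, 1, 0, 0], [0, 1, 0, 0], [0, 1, 0, 0]]]'

```text
t: 11.4
tcp_pos: [0.5284, -0.0278, 0.0362]
tool_rot: [-0.061, 0.705, 0.061, 0.704]
force: [0.6, -0.6, -0.6]
finger_gap: 0.25
```

arm_command --series '[[[0, 1, 0, 0], [0, 1, 0, 0], [0, 1, 0, 0]]]'

```text
t: 11.7
tcp_pos: [0.5281, -0.025, 0.0363]
tool_rot: [-0.061, 0.704, 0.061, 0.705]
force: [-0.0, -1.1, -0.2]
finger_gap: 0.253
```

arm_command --series '[[[0, 1, 0, 0], [0, 1, 0, 0], [0, 1, 0, 0]]]'

```text
t: 12.0
tcp_pos: [0.5275, -0.022, 0.0363]
tool_rot: [-0.061, 0.704, 0.061, 0.705]
force: [0.3, -0.8, -0.4]
finger_gap: 0.249
```

arm_command --series '[[[0, 1, 0, 0], [0, 1, 0, 0], [0, 1, 0, 0]]]'

```text
t: 12.3
tcp_pos: [0.527, -0.019, 0.0363]
tool_rot: [-0.061, 0.704, 0.061, 0.705]
force: [0.3, -0.3, -1.0]
finger_gap: 0.249
```

arm_command --series '[[[0, 1, 0, 0], [0, 1, 0, 0], [0, 1, 0, 0]]]'

```text
t: 12.6
tcp_pos: [0.5265, -0.016, 0.0363]
tool_rot: [-0.061, 0.704, 0.061, 0.704]
force: [0.3, -1.8, -1.3]
finger_gap: 0.249
```

arm_command --series '[[[0, 0.5, 0, 0], [0, 0.5, 0, 0], [0, 0.5, 0, 0], [0, 0.5, 0, 0]]]'

```text
t: 13.0
tcp_pos: [0.5261, -0.0141, 0.0363]
tool_rot: [-0.061, 0.704, 0.061, 0.705]
force: [0.1, -0.1, -0.2]
finger_gap: 0.25
```

arm_command --series '[[[0, 0.5, 0, 0], [0, 0.5, 0, 0], [0, 0.5, 0, 0], [0, 0, 0, 0]]]'

```text
t: 13.4
tcp_pos: [0.5258, -0.0125, 0.0363]
tool_rot: [-0.061, 0.705, 0.061, 0.704]
force: [-0.3, 0.2, -1.0]
finger_gap: 0.243
```

Run:
```python
from h import *
im=snapshot('scene');a=cv2.resize(im[180:250,230:350,::-1],(600,350),interpolation=cv2.INTER_CUBIC)
w=cv2.resize(snapshot('wrist')[0:300,130:430,::-1],(200,200));b=np.zeros((350,800,3),np.uint8);b[:,:600]=a;b[:200,600:]=w
cv2.imwrite('pics/s6.png',b)
```

```text
(no output)
```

View pics/s6.png

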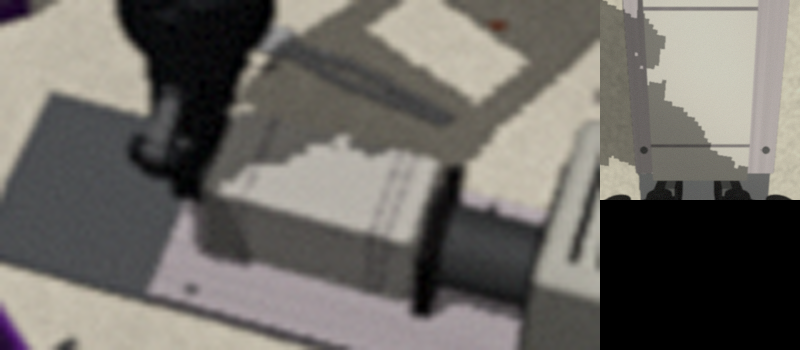

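The fingers are on the foot and the mouth is within a few mm of the collar's edge at (435,240). Creeping from here.

arm_command --series '[[[0, 0.5, 0, 0], [0, 0.5, 0, 0], [0, 0.5, 0, 0]]]'

```text
t: 13.8
tcp_pos: [0.5257, -0.0112, 0.0363]
tool_rot: [-0.061, 0.704, 0.061, 0.705]
force: [0.3, -0.9, 0.2]
finger_gap: 0.255
```

arm_command --series '[[[0, 0.5, 0, 0], [0, 0.5, 0, 0], [0, 0.5, 0, 0]]]'

```text
t: 14.1
tcp_pos: [0.5254, -0.0097, 0.0363]
tool_rot: [-0.061, 0.704, 0.061, 0.705]
force: [-0.2, -1.2, -0.6]
finger_gap: 0.25
```

arm_command --series '[[[0, 0.5, 0, 0], [0, 0.5, 0, 0], [0, 0.5, 0, 0]]]'

```text
t: 14.4
tcp_pos: [0.5251, -0.0082, 0.0363]
tool_rot: [-0.061, 0.704, 0.061, 0.705]
force: [-0.3, -1.5, -0.1]
finger_gap: 0.246
```

arm_command --series '[[[0, 0.5, 0, 0], [0, 0.5, 0, 0], [0, 0.5, 0, 0]]]'

```text
t: 14.7
tcp_pos: [0.5252, -0.0074, 0.0364]
tool_rot: [-0.061, 0.704, 0.061, 0.705]
force: [-0.1, -6.0, -0.2]
finger_gap: 0.25
```

arm_command --series '[[[0, 0, 0, 0]]]'

```text
t: 14.8
tcp_pos: [0.5251, -0.0075, 0.0364]
tool_rot: [-0.061, 0.704, 0.061, 0.705]
force: [0.6, -5.2, 0.1]
finger_gap: 0.247
```

```bash
cat > f.py <<'E'
from h import *
f=[]
for i in range(5):
    s=status.sense();f.append(s['force'][:2]@[-np.cos(np.radians(100)),-np.sin(np.radians(100))]);snapshot('top')
print(s['t'],np.round(f,2),np.mean(f),s['tcp_pos'])
E
python3 f.py
```

```text
15.0 [5.2  5.8  5.32 4.78 5.29] 5.276320590726351 [ 0.52509057 -0.00744803  0.03637681]
```

arm_command --series '[[[0, 0.3, 0, 0], [0, 0.3, 0, 0], [0, 0.3, 0, 0], [0, 0.2, 0, 0], [0, 0, 0, 0]]]'

```text
t: 15.55
tcp_pos: [0.5252, -0.0071, 0.0364]
tool_rot: [-0.062, 0.704, 0.06, 0.705]
force: [0.4, -7.0, 0.1]
finger_gap: 0.251
```

```bash
python3 f.py
```

```text
15.75 [6.98 6.95 7.51 7.11 8.45] 7.402343076807648 [ 0.52515643 -0.00706824  0.03642918]
```

arm_command --series '[[[0, 0.3, 0, 0], [0, 0.3, 0, 0], [0, 0.3, 0, 0], [0, 0, 0, 0]]]'

```text
t: 16.2
tcp_pos: [0.5252, -0.0068, 0.0365]
tool_rot: [-0.062, 0.704, 0.06, 0.705]
force: [-0.0, -9.5, -0.9]
finger_gap: 0.251
```

```bash
python3 f.py
```

```text
16.4 [ 9.38  9.78 10.7  10.12  9.94] 9.981198413598467 [ 0.52523862 -0.00673337  0.036493  ]
```

arm_command --series '[[[0, 0, 0, 0], [0, 0, 0, 0], [0, 0, 0, 0], [0, 0, 0, 0], [0, 0, 0, 0], [0, 0, 0, 0], [0, 0, 0, 0], [0, 0, 0, 0], [0, 0, 0, 0], [0, 0, 0, 0]]]'

```text
t: 17.45
tcp_pos: [0.5252, -0.0067, 0.0365]
tool_rot: [-0.062, 0.704, 0.06, 0.705]
force: [-0.7, -10.9, -0.8]
finger_gap: 0.248
```

```bash
python3 f.py
```

```text
17.65 [10.65 10.    9.43  9.06  9.06] 9.639942887869248 [ 0.5251931  -0.00672633  0.03647587]
```

Held for 1.4 s at a tool force of about 9.8 N, so about 8.7 N on the collar after roughly 1 N of sliding friction. Now I release slowly and retreat.

arm_command --series '[[[0, -0.6, 0, 0], [0, -0.6, 0, 0], [0, -0.6, 0, 0], [0, -0.6, 0, 0], [0, -0.6, 0, 0], [0, -0.6, 0, 0], [0, -0.6, 0, 0], [0, -0.6, 0, 0], [0, -0.6, 0, 0], [0, -0.6, 0, 0]]]'

```text
t: 18.7
tcp_pos: [0.5254, -0.0105, 0.0363]
tool_rot: [-0.061, 0.705, 0.061, 0.704]
force: [0.3, -0.4, 0.6]
finger_gap: 0.25
```

arm_command --series '[[[0, -2, 0, 0], [0, -10, 0, 0], [0, -20, 0, 0], [0, -20, 0, 0], [-40, 0, 0, 0], [-40, 0, 0, 0], [-40, 0, 0, 0], [0, 0, 0, 0], [0, 0, 0, 0]]]'

```text
t: 19.6
tcp_pos: [0.535, -0.0627, 0.1574]
tool_rot: [-0.061, 0.704, 0.06, 0.705]
force: [0.5, 0.1, -0.5]
finger_gap: 0.252
```

Run:
```python
from h import *
s=status.sense();print(s['t'],s['tcp_pos'],s['force'])
im=snapshot('scene');a=cv2.resize(im[120:290,190:400,::-1],(560,453),interpolation=cv2.INTER_CUBIC)
w=cv2.resize(snapshot('wrist')[0:280,160:400,::-1],(240,280));b=np.zeros((453,800,3),np.uint8);b[:,:560]=a;b[:280,560:]=w
cv2.imwrite('pics/s7.png',b)
```

```text
19.6 [ 0.53497075 -0.06268237  0.15738224] [ 0.54224519  0.14010833 -0.45573033]
```

View pics/s7.png

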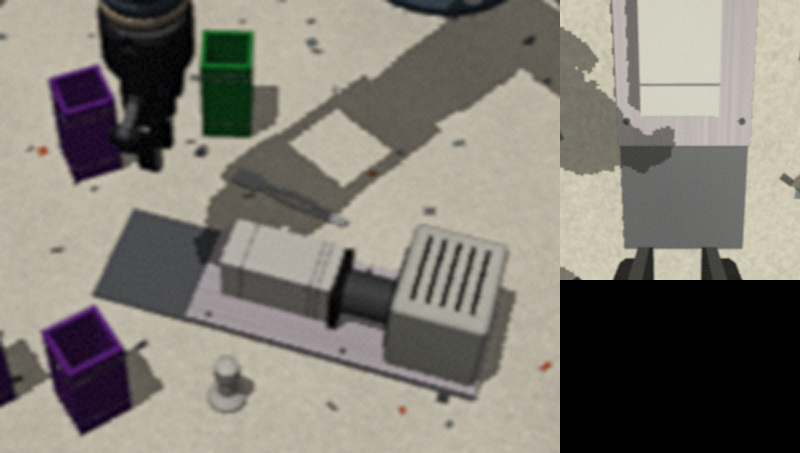

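The vase lies flat on the plate, its mouth against the collar at (340,285). The gripper is clear, and the tweezers and figurine are where they were.

```bash
python3 -c "
from station import ticket
print(ticket.sign_off())"
```

```text
the job is handed in; nothing more can be done
None
```

The vase is lying on its side on the plate with its mouth against the lamp's collar, and the job was handed in at about 19.7 s.

- **Tipping:** I slid the vase along the lane to the step and tipped it by pushing near the rim with two spread fingers. I then pushed it along by its foot until it met the collar.
- **Hold:** The tool pushed with about 9.8 N for about 1.4 s. Sliding friction was only about 1 N, read from noisy values, so the collar force was about 8.7 N. That is a little above the 8 N asked. The highest push I read was 10.9 N, under the 14 N limit.
- **Knuckle contact:** On the first foot push the finger knuckles pressed on the vase's upper edge, with about 4 N forward and about 3.5 N down. I backed off, raised the tool and continued with the tips.
- **Last checks:** After a slow release the force reading was near zero. The final picture shows the vase flat and square on the plate and touching the collar, with the gripper clear. The tweezers, the figurine and the neighbouring purple and green vases look unmoved; I did not check the other things again. The vase sits about 3–5 mm off the stand's centre line.

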